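Tip the pot of glass into the shaker tray and set the speed

ROBOT

A 6-joint arm with a two-finger parallel gripper is mounted at the origin on the work surface. World frame = base frame: x ahead of the robot, y to its left, z up, the work surface at z = 0. Lengths are in m, angles in rad, forces in N, time in s.
With the tool pointing down it reaches from about 0.325 to 0.9 m from the base axis. Payload 6.1 kg.
Tool frame: the origin (TCP) lies midway between the tips of the shut fingers; the grasp point (between the pads) lies 19 mm behind it; z points along the fingers, y is the line along which they close (so a half turn about z gives the same grasp; the last joint's range is limited). The gripper opens to 87 mm and grips with 3 to 60 N. Pads are 19 mm wide; open, the fingers measure 117 mm over their backs; the gripper's body (75 mm by 190 mm) begins 51 mm behind the grasp point.
Start: joints at [-1.42, 0.22, 1.526, -0, 1.395, -0.126], TCP at [0.171, -0.601, 0.188] pointing down, gripper open.
Joint ranges: [-2.98, 2.98], [-0.91, 2.08], [0.09, 2.57], [-1.24, 4.39], [0.2, 2.65], [-2.68, 2.68]. Speed limits (rad/s): [2.57, 2.57, 3.01, 3.14, 3.14, 3.14].

INTERFACE

Orientations are given as a rotation vector (axis times angle).
In Python, from workcell import ctrl, get_image, camera_info, job gives the robot as it stands.
- The arm moves only by the tool apply_moves, never from a script. Its argument "increments" is a list that holds one entry, the list of rows, each a list of 4 numbers: the shift along the tool's x, y, z in mm, then the turn about the tool's z in degrees. In form: [[[tx, ty, tz, spin], ...]]. A call has 1 to 12 rows; each row shifts and turns the commanded pose from where the row before left it, along the tool's axes as they then stand; what a row does not reach is not made up. A row lasts 1/8 s, in which the tool goes at most 62.5 mm and 10.7 degrees, less where a joint would pass 70% of its speed; a pose out of reach is approached as far as the arm can. A call is refused whole if a number of a shift passes 62.5 or a number of a turn 10.7, either way. A call with a gripper value outside its range is refused whole. "gripper" is the opening, from 0 (shut) to 1 (fully open), set as the call begins (left out, the last holds). The fingers move at their own pace and stop on an object; "force" is the grip in N (left out, the last holds). Time passes only in rows, so rows that do not move let the fingers close. It gives the time, the measured TCP pose, the force, the opening and the grip force at its end, in the units of the state.
- ctrl.state(): the state, without advancing time (a new reading comes with each control period).
- get_image(name): name is "scene" or "top"; returns the picture (384x512x3 uint8, blue, green, red); there is no depth.
- camera_info(name): a dict with "K" (3x3 intrinsics, pixels), "cam_to_world" (4x4, takes a point from camera to world coordinates). Camera axes: x right, y down, z forward; pixel columns grow to the right and rows downward; lengths in m; the calibration is good to about 2 mm. A picture is of the moment at which its call begins. camera_info takes no time and is no camera call.
- job.job_done(): hands the job in; it is judged then, once.
The state is a dict: "t": time; "joint_positions": joint angles; "dq": joint speeds; "effort": joint torques, N m; "position": TCP position; "orientation": TCP orientation; "force": force on the tool from outside, world axes, zero at the start; "torque": the same for the moment, N m; "width": opening from 0.0 (shut) to 1.0 (fully open); "grip_force": force on a finger pad.
Only numpy, scipy, OpenCV 4.12 (cv2) and the standard library are available. Lean on these libraries where they do the work, as an engineer would, in place of code of your own. Each camera call takes 0.05 s, during which the arm holds its last target. There are 200 camera calls.

TASK

Tip the swinging steel pot, whose lever bar is there for the purpose, so that all its glass chunks drop into the shaker tray, then stand the pot upright again. After that, turn the speed knob on the grey control box so that its pointer stands on the long mark. Leave the other things on the bench where they are.

Things in the scene. Friction and masses are not known exactly. Their poses are not given: they have to be found in the camera images.
- stand: fixed steel stand: two upright posts (10 thick, tops 210 above the bench, 197 apart over centres along its y) astride the shaker tray, carrying the pot between them. Origin on the bench midway between the posts; the pot's pivot axis runs along the stand's y, 190 above the origin; the pot pours towards the stand's +x
- pot (a joint): tilt of the pot about its pivot, rad: 0 = upright, positive = mouth tipping towards the stand's +x (over the tray); stops at -0.35 and 2.3. A stiff pivot: it stays where it is left (about 3 to 10 N at the bar to move it). It has no stop at upright
- pot_rim (a point): centre of the mouth of the pot: plain steel pot, flared, 150 across the mouth, 100 across the bottom, 90 tall, wall 3, pivot 50 above its bottom. Its z axis points out of the mouth
- pot_bar (a point): middle of the pot's push bar: round steel bar 14 thick, 76 long, parallel to the pivot (its y), 100 from it, on a lever outside the stand's -y post (robot's side), 155 from the stand's centre. Pot upright: bar is 88 behind (stand's -x) and 47 above the pivot. It swings with the pot over the top: pushing it towards the stand's +x tips the pot. Space is free round its outer 70 mm
- shaker: fixed shaker: white base with an open aluminium tray on top, under the pot and reaching out on the pouring side. Tray 270 (its x) x 170 (its y) outside, wall 4, inner floor 44 above the bench, rim 90 above the bench. Origin on the bench under the tray's centre; its axes are parallel to the stand's
- control: fixed grey control box of the shaker, 120 x 120 x 55 tall, with a round white scale on top. Origin on the bench under its centre
- knob (a joint): angle of the speed knob, rad: 0 = its pointer on the long mark, positive = clockwise from above; stops at -2.1 and 2.1. It stays where it is left
- knob_grip (a point): grip point of the knob, on its vertical axis, 80 above the bench: a bar grip 48 long (its x), 12 wide (its y), 26 tall (from 65 to 91 above the bench) on a disc 48 across; the pointer end is its -x end, with a white dot and a white pointer
- knob_pointer (a point): tip of the knob's pointer, 34 from the knob's axis
- knob_mark (a point): the long thick black mark on the scale (16 long; all other marks are thin, 6 long), 44 from the knob's axis
- chunk0: glass chunk, faceted, about 27 across and 16 thick, 20 g, at the start lying in the pot; origin at its centre
- chunk1: glass chunk, faceted, about 27 across and 16 thick, 20 g, at the start lying in the pot; origin at its centre
- chunk2: glass chunk, faceted, about 27 across and 16 thick, 20 g, at the start lying in the pot; origin at its centre
- chunk3: glass chunk, faceted, about 27 across and 16 thick, 20 g, at the start lying in the pot; origin at its centre
- chunk4: glass chunk, faceted, about 27 across and 16 thick, 20 g, at the start lying in the pot; origin at its centre
- chunk5: glass chunk, faceted, about 27 across and 16 thick, 20 g, at the start lying in the pot; origin at its centre
- flux_jar: closed round jar with a dark lid, 72 across, 62 tall; bystander; origin under its centre
- flux_brush: small brush lying on the bench; bystander
- bracket: bent sheet-steel angle, 130 x 70, 49 tall; bystander; origin under its foot's centre
- tape_roll: roll of tape lying flat, 90 across, 25 tall; bystander
- cleaner_can: tall closed can, 62 across, 190 tall; bystander; origin under its centre
- offcut_cup: white cup, 72 across, 80 tall, empty; bystander; origin under its centre
- spanner: spanner lying on the bench; bystander
There are look-alikes about, which are no part of the job. What is shaped like the control but turquoise is not meant.

How it is judged:
On the way, in this order (a step that is already met when the one before it is completed fails the run):
1. the pot is tipped and all six chunks are in the tray (value of joint pot above 0.8 rad and x of chunk0 in the frame of shaker between -0.133 and 0.133 m and y of chunk0 in the frame of shaker between -0.083 and 0.083 m and z of chunk0 in the frame of shaker between 0.04 and 0.085 m and x of chunk1 in the frame of shaker between -0.133 and 0.133 m and y of chunk1 in the frame of shaker between -0.083 and 0.083 m and z of chunk1 in the frame of shaker between 0.04 and 0.085 m and x of chunk2 in the frame of shaker between -0.133 and 0.133 m and y of chunk2 in the frame of shaker between -0.083 and 0.083 m and z of chunk2 in the frame of shaker between 0.04 and 0.085 m and x of chunk3 in the frame of shaker between -0.133 and 0.133 m and y of chunk3 in the frame of shaker between -0.083 and 0.083 m and z of chunk3 in the frame of shaker between 0.04 and 0.085 m and x of chunk4 in the frame of shaker between -0.133 and 0.133 m and y of chunk4 in the frame of shaker between -0.083 and 0.083 m and z of chunk4 in the frame of shaker between 0.04 and 0.085 m and x of chunk5 in the frame of shaker between -0.133 and 0.133 m and y of chunk5 in the frame of shaker between -0.083 and 0.083 m and z of chunk5 in the frame of shaker between 0.04 and 0.085 m), for 0.2 s.
2. the pot stands upright again (value of joint pot between -0.16 and 0.16 rad and velocity of joint pot between -0.15 and 0.15 rad/s), for 0.2 s.
3. the knob's pointer stands on the long mark (value of joint knob between -0.14 and 0.14 rad), for 0.2 s.
At the end, for the whole second after the job is handed in: All six chunks lie at rest inside the shaker tray; the pot is upright within 0.16 rad (9 degrees) and still; the knob's pointer is within 0.14 rad (8 degrees) of the long mark (all of step 3 and x of chunk0 in the frame of shaker between -0.133 and 0.133 m and y of chunk0 in the frame of shaker between -0.083 and 0.083 m and z of chunk0 in the frame of shaker between 0.04 and 0.085 m and x of chunk1 in the frame of shaker between -0.133 and 0.133 m and y of chunk1 in the frame of shaker between -0.083 and 0.083 m and z of chunk1 in the frame of shaker between 0.04 and 0.085 m and x of chunk2 in the frame of shaker between -0.133 and 0.133 m and y of chunk2 in the frame of shaker between -0.083 and 0.083 m and z of chunk2 in the frame of shaker between 0.04 and 0.085 m and x of chunk3 in the frame of shaker between -0.133 and 0.133 m and y of chunk3 in the frame of shaker between -0.083 and 0.083 m and z of chunk3 in the frame of shaker between 0.04 and 0.085 m and x of chunk4 in the frame of shaker between -0.133 and 0.133 m and y of chunk4 in the frame of shaker between -0.083 and 0.083 m and z of chunk4 in the frame of shaker between 0.04 and 0.085 m and x of chunk5 in the frame of shaker between -0.133 and 0.133 m and y of chunk5 in the frame of shaker between -0.083 and 0.083 m and z of chunk5 in the frame of shaker between 0.04 and 0.085 m and value of joint pot between -0.16 and 0.16 rad and linear speed of each of chunk0, chunk1, chunk2, chunk3, chunk4, chunk5 below 0.05 m/s and velocity of joint pot between -0.1 and 0.1 rad/s); the robot touches nothing.
It fails at once if a bystander is moved more than 40 mm (distance of any of flux_jar, flux_brush, bracket, tape_roll, cleaner_can, offcut_cup, spanner from where it was at the start of the episode above 0.04 m).
It also fails if it takes over 69 s, if anything falls off the work surface, if the arm or the gripper's body presses on something with over 40 N, if the wrist force passes 120 N, or if a joint passes its speed limit or range.

## Working session

There is one attempt and no reset: what is moved stays moved. The work goes in short steps, Python scripts to look and compute and a tool call to move; the robot and the scene stay as the last step left them, time stands still between calls to the robot, and variables do not carry over. Pictures are saved under pics/ and viewed, at most 10 in all, crops included, and the job is handed in when it is done.

Besides the shell and the picture viewer there is one more tool, called after "Emit:" by a JSON object that holds its "fn" and its "kwargs", one argument or row to a line. apply_moves: Moves the arm, as the interface text tells. Its arguments: {"type":"object","properties":{"increments":{"type":"array","items":{"type":"array","items":{"type":"array","items":{"type":"number"}}}},"gripper":{"type":"number"},"force":{"type":"number"}},"required":["increments"]}

```bash
mkdir -p pics; python3 - <<'E'
from workcell import ctrl,get_image,camera_info
import cv2,numpy as np
for n in("scene","top"):
    im=get_image(n); cv2.imwrite(f"pics/{n}0.png",im); cv2.imwrite(f"pics/{n}0b.png",cv2.resize(im,(800,600),interpolation=cv2.INTER_CUBIC))
    c=camera_info(n); print(np.round(c["K"],1).tolist(),np.round(c["cam_to_world"],3).tolist())
s=ctrl.state();print(s)
E
```

```text
[[355.6, 0.0, 262.2], [0.0, 355.6, 190.1], [0.0, 0.0, 1.0]] [[-0.703, 0.535, -0.469, 0.985], [0.711, 0.545, -0.444, 0.406], [0.018, -0.645, -0.764, 0.909], [0.0, 0.0, 0.0, 1.0]]
[[425.9, 0.0, 253.3], [0.0, 425.9, 190.4], [0.0, 0.0, 1.0]] [[-0.002, -0.996, 0.094, 0.395], [-1.0, 0.002, -0.003, -0.031], [0.003, -0.094, -0.996, 1.609], [0.0, 0.0, 0.0, 1.0]]
{'t': 0.1, 'joint_positions': array([-1.42008122e+00,  2.21129847e-01,  1.52754124e+00,  9.66852856e-06,
        1.39469195e+00, -1.26095983e-01]), 'dq': array([-0.00034088, -0.00218144, -0.00207498,  0.00058914,  0.00133385,
        0.00162148]), 'effort': array([ 1.00667192e-03, -4.95945382e+01, -3.88520837e+01,  7.02019664e-02,
        5.15307079e-02, -3.63914330e-05]), 'position': array([ 0.17071176, -0.60057185,  0.18653392]), 'orientation': array([-3.10979727e+00, -4.33180063e-01,  1.92710414e-05]), 'force': array([-0.17467797,  0.70695804, -0.74825169]), 'torque': array([ 0.01826273, -0.03422733, -0.04244473]), 'grip_force': 0.0, 'width': 1.00160825058924}
```

View pics/scene0b.png

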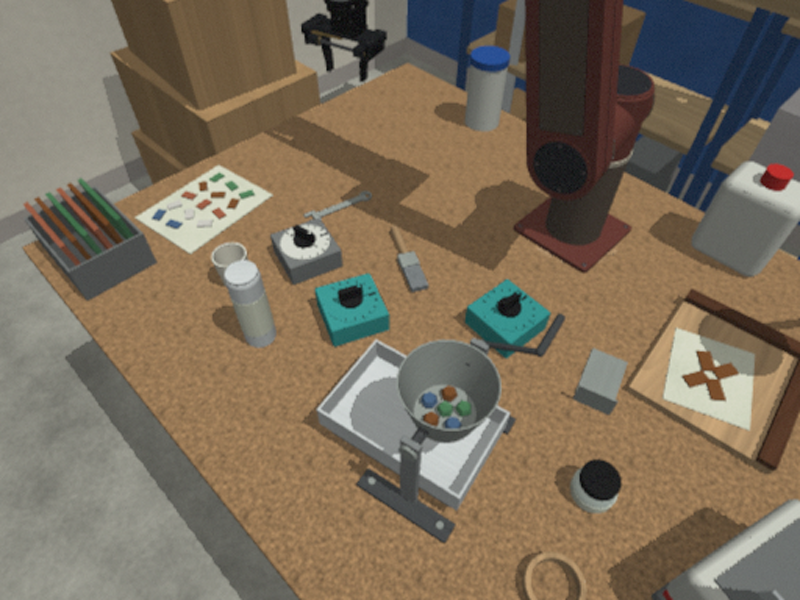

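View pics/top0b.png

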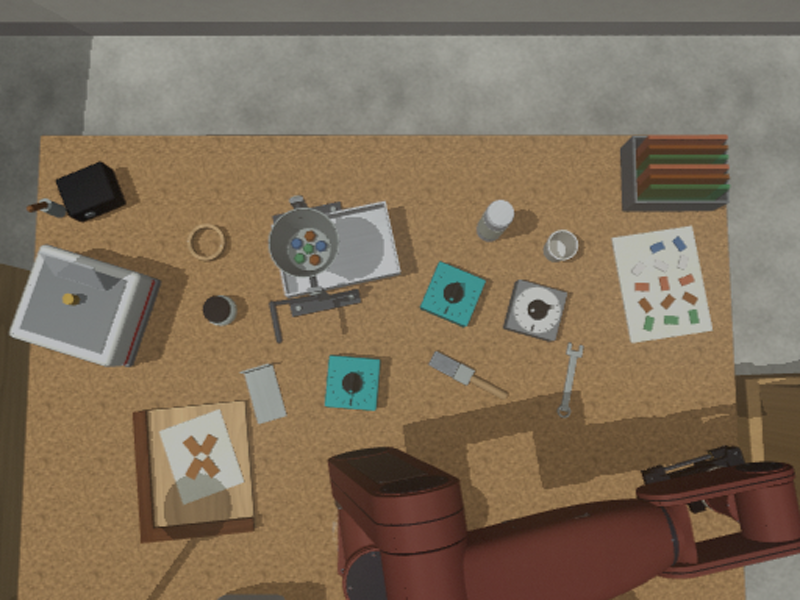

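Scene view: the pot with six chunks is at (448,390) over the tray. The bar end is at (550,335) and the grey control is at (305,245). Top view: pot (305,243), bar (278,322), grey control (537,310). I'll zoom in on these next.

```bash
python3 - <<'E'
import cv2,numpy as np
t=cv2.imread("pics/top0.png");s=cv2.imread("pics/scene0.png")
def c(im,x,y,w,h):return cv2.resize(im[y:y+h,x:x+w],(400,300),interpolation=cv2.INTER_CUBIC)
# scales: 100x75->4x ; 60x45 ->6.67
o=np.vstack([np.hstack([c(t,165,122,100,75),c(t,315,175,60,45)]),np.hstack([c(s,200,190,160,120),c(s,165,130,60,45)])])
cv2.imwrite("pics/crop1.png",o)
E
```

```text
(no output)
```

View pics/crop1.png

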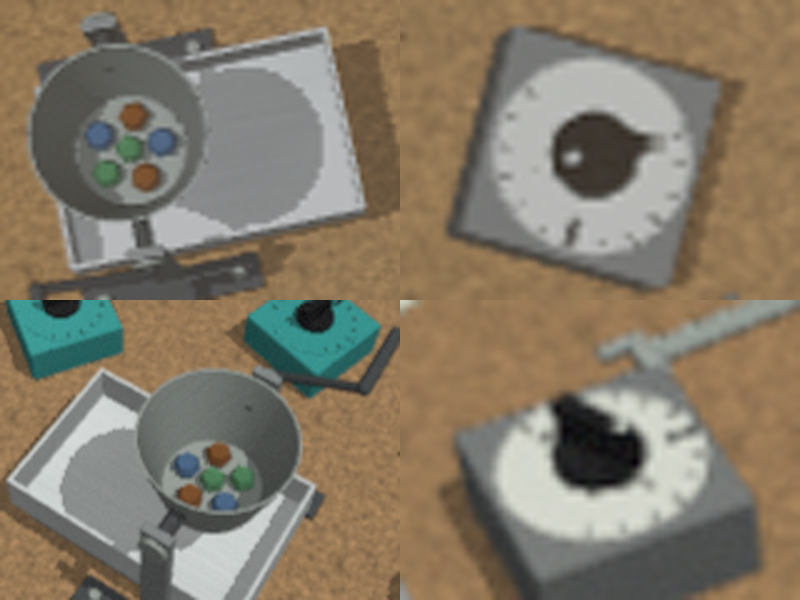

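The crop shows the rim centre at about top px (194,155). The white dot on the knob's pointer end sits left of centre in the top view, and the long mark is near the bottom at (573,232) in the crop. I'll fit poses to these pixels next.

```bash
cat > h.py <<'E'
import numpy as np,cv2
from workcell import camera_info
from scipy.optimize import least_squares
C={n:camera_info(n) for n in("scene","top")}
def proj(n,P):
    c=C[n];T=np.linalg.inv(np.array(c["cam_to_world"]));P=np.atleast_2d(P)
    q=(P@T[:3,:3].T+T[:3,3])@np.array(c["K"]).T
    return q[:,:2]/q[:,2:]
def tri(pt,ps):
    return least_squares(lambda X:np.r_[(proj("top",X)-pt).ravel(),(proj("scene",X)-ps).ravel()],[.5,0,.1])
def onz(n,p,z):
    c=C[n];M=np.array(c["cam_to_world"]);d=M[:3,:3]@np.linalg.inv(c["K"])@[p[0],p[1],1]
    return M[:3,3]+d*(z-M[2,3])/d[2]
def pose(x,y,a,L):
    c,s=np.cos(a),np.sin(a);L=np.atleast_2d(np.array(L,float))
    return np.c_[x+c*L[:,0]-s*L[:,1],y+s*L[:,0]+c*L[:,1],L[:,2]]
A=lambda x,y:np.array([165+x/4,122+y/4]); B=lambda x,y:np.array([315+(x-400)/6.667,175+y/6.667])
S=lambda x,y:np.array([200+x/2.5,190+(y-300)/2.5]); D=lambda x,y:np.array([165+(x-400)/6.667,130+(y-300)/6.667])
E
python3 - <<'E'
from h import *
def show(n,r,pt,ps):print(n,np.round(r.x,3),"res px",np.round(r.fun,1))
for n,pt,ps in [("rim",A(117,132),S(219,448)),("bar_in",np.array([272,303])*.64,np.array([541,352])*.64),("bar_out",np.array([281,341])*.64,np.array([561,318])*.64),
 ("posttopFar",A(100,22),S(155,537)),("trayA",A(327,30),S(8,480)),("trayB",A(365,210),S(103,370)),
 ("boxA",B(722,80),D(457,437)),("boxB",B(665,288),D(650,365)),("boxC",B(450,232),D(760,502)),("boxD",B(515,28),D(540,580)),
 ("mark",B(573,232),D(685,435)),("dot",B(573,157),D(625,430)),("barend",B(655,143),D(562,405))]:
    show(n,tri(pt,ps),pt,ps)
# box fit
bc=[(-.06,-.06,.055),(.06,-.06,.055),(.06,.06,.055),(-.06,.06,.055)]
T=np.array([B(665,288),B(722,80),B(515,28),B(450,232)]);Sc=np.array([D(650,365),D(457,437),D(540,580),D(760,502)])
r=least_squares(lambda v:np.r_[(proj("top",pose(*v,bc))-T).ravel(),(proj("scene",pose(*v,bc))-Sc).ravel()],[.45,-.3,-.2]);print("box",r.x,np.abs(r.fun).max())
m=onz("top",B(573,232),.056);d=onz("top",B(573,157),.091);d2=onz("scene",D(625,430),.091);k=onz("top",B(595,155),.065)
c=r.x[:2]
for n,p in(("mark",m),("dot",d),("dotscene",d2),("disc",k)):
    v=p[:2]-c;print(n,p,np.hypot(*v),np.degrees(np.arctan2(v[1],v[0])))
E
```

```text
rim [0.643 0.163 0.215] res px [-0.9  0.7 -0.8 -0.1]
bar_in [0.512 0.224 0.238] res px [-1.   0.6 -0.8 -0.1]
bar_out [0.433 0.206 0.232] res px [-1.2  0.6 -1.  -0.1]
posttopFar [0.739 0.179 0.202] res px [-0.6  0.5 -0.5 -0.1]
trayA [ 0.761 -0.011  0.083] res px [-0.4  0.4 -0.4 -0. ]
trayB [ 0.595 -0.044  0.082] res px [-0.5  0.5 -0.6 -0.1]
boxA [ 0.551 -0.438  0.049] res px [-0.7  0.8 -1.  -0.1]
boxB [ 0.441 -0.408  0.049] res px [ 0.3 -0.4  0.5  0. ]
boxC [ 0.47  -0.288  0.052] res px [-0.2  0.2 -0.2 -0. ]
boxD [ 0.582 -0.326  0.049] res px [-0.4  0.5 -0.5 -0.1]
mark [ 0.468 -0.353  0.053] res px [-0.7  0.7 -0.9 -0.1]
dot [ 0.507 -0.348  0.086] res px [-0.6  0.7 -0.9 -0.1]
barend [ 0.514 -0.393  0.077] res px [-0.8  1.  -1.2 -0.1]
box [ 0.51190242 -0.36258727 -0.26668161] 1.5391749162614587
mark [ 0.4702868  -0.35532121  0.056     ] 0.04224518486962541 170.0960349405456
dot [ 0.50881678 -0.34887666  0.091     ] 0.014053542066207604 102.68340507643026
dotscene [ 0.50808116 -0.34054555  0.091     ] 0.022370506301022584 99.83532029113809
disc [ 0.51183739 -0.3663493   0.065     ] 0.003762590014320926 -90.9904437125565
```

Emit:
{"fn": "apply_moves", "kwargs": {
  "increments": [
    [[0,0,-60,1.9],[0,0,-60,1.9],[50,-30,0,0],[50,-30,0,0],[50,-30,0,0],[50,-40,0,0],[50,-40,0,0],[30,-50,0,0],[30,-50,0,0],[30,-50,0,0],[30,-50,0,0],[0,0,0,0]]
  ],
  "gripper": 0.5
}}

```text
t: 1.6
position: [0.4541, -0.1608, 0.3074]
orientation: [-3.122, -0.339, -0.0]
force: [-0.1, -0.4, -0.7]
width: 0.503
grip_force: 0.0
```

Emit:
{"fn": "apply_moves", "kwargs": {
  "increments": [
    [[15,-50,0,0],[15,-50,0,0],[15,-50,0,0],[15,-50,0,0],[15,-50,0,0],[14,-50,0,0],[0,-40,0,0],[0,-23,0,0],[0,0,0,0]]
  ]
}}

```text
t: 2.72
position: [0.4645, 0.2094, 0.307]
orientation: [3.124, 0.333, -0.001]
force: [0.3, -0.8, -1.1]
width: 0.496
grip_force: 0.0
```

```bash
python3 - <<'E'
from workcell import ctrl,get_image
import cv2,numpy as np
t=get_image("top");s=get_image("scene")
def c(im,x,y,w,h):return cv2.resize(im[y:y+h,x:x+w],(400,300),interpolation=cv2.INTER_CUBIC)
cv2.imwrite("pics/c2.png",np.hstack([c(t,125,130,160,120),c(s,260,120,160,120)]));s=ctrl.state();print(s['position'],s['joint_positions'])
E
```

```text
[0.46488079 0.20802606 0.30717137] [ 2.66385611e-01 -1.10890457e-01  1.65057737e+00 -7.66738160e-04
  1.60262046e+00  1.62720487e+00]
```

View pics/c2.png

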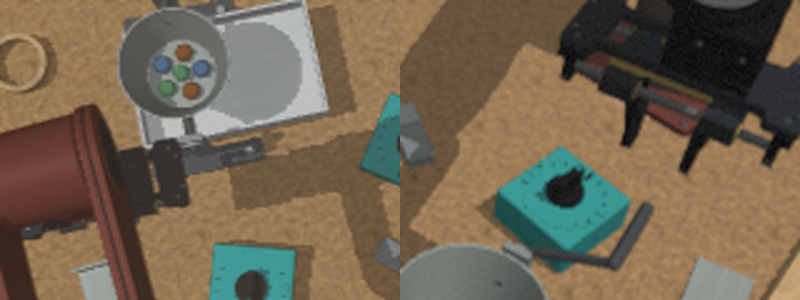

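The crop shows the fingers above the bar, clear of everything, with the bar running from (612,263) to (650,207). Next I descend astride it.

Emit:
{"fn": "apply_moves", "kwargs": {
  "increments": [
    [[0,-5,20,0],[0,0,25,0],[0,0,25,0],[0,0,20,0],[0,0,12,0],[0,0,0,0],[0,0,0,0]]
  ]
}}

```text
t: 3.7
position: [0.4641, 0.214, 0.2062]
orientation: [-3.124, -0.329, -0.002]
force: [0.0, 0.0, -0.1]
width: 0.502
grip_force: 0.0
```

```bash
cat > tr.py <<'E'
import numpy as np,sys
# tool path (stand x,z) for tilt range
a=np.radians(151.9)
def bar(t):return 100*np.cos(a-t),190+100*np.sin(a-t)
t=np.linspace(float(sys.argv[1]),float(sys.argv[2]),int(sys.argv[3])+1);x,z=bar(t)
print([[0,round(dx),round(-dz),0] for dx,dz in zip(np.diff(x),np.diff(z))],x[-1],z[-1])
E
python3 tr.py 0 2.1 36
```

```text
[[0, 3, -5, 0], [0, 3, -5, 0], [0, 3, -5, 0], [0, 4, -4, 0], [0, 4, -4, 0], [0, 4, -4, 0], [0, 4, -4, 0], [0, 5, -3, 0], [0, 5, -3, 0], [0, 5, -3, 0], [0, 5, -3, 0], [0, 5, -2, 0], [0, 5, -2, 0], [0, 6, -2, 0], [0, 6, -1, 0], [0, 6, -1, 0], [0, 6, -1, 0], [0, 6, 0, 0], [0, 6, 0, 0], [0, 6, 0, 0], [0, 6, 1, 0], [0, 6, 1, 0], [0, 6, 1, 0], [0, 6, 2, 0], [0, 5, 2, 0], [0, 5, 2, 0], [0, 5, 3, 0], [0, 5, 3, 0], [0, 5, 3, 0], [0, 5, 3, 0], [0, 4, 4, 0], [0, 4, 4, 0], [0, 4, 4, 0], [0, 4, 4, 0], [0, 3, 5, 0], [0, 3, 5, 0]] 85.19201797434015 242.36716598651972
```

Emit:
{"fn": "apply_moves", "kwargs": {
  "increments": [
    [[0,0,0,0],[0,0,0,0],[0,0,0,0],[0,3,-5,0],[0,3,-5,0],[0,3,-5,0],[0,4,-4,0],[0,4,-4,0],[0,4,-4,0],[0,4,-4,0],[0,5,-3,0],[0,0,0,0]]
  ],
  "gripper": 0.3
}}

```text
t: 5.2
position: [0.4701, 0.1844, 0.2398]
orientation: [-3.124, -0.329, -0.001]
force: [0.7, -0.1, 0.3]
width: 0.301
grip_force: 0.0
```

Emit:
{"fn": "apply_moves", "kwargs": {
  "increments": [
    [[0,5,-3,0],[0,5,-3,0],[0,5,-3,0],[0,5,-2,0],[0,5,-2,0],[0,6,-2,0],[0,6,-1,0],[0,6,-1,0],[0,6,-1,0],[0,6,0,0],[0,6,0,0],[0,6,0,0]]
  ]
}}

```text
t: 6.7
position: [0.4838, 0.1188, 0.2575]
orientation: [-3.124, -0.33, 0.0]
force: [0.2, -0.3, -0.2]
width: 0.3
grip_force: 0.0
```

```bash
python3 - <<'E'
from workcell import ctrl,get_image
import cv2,numpy as np
t=get_image("top");s=get_image("scene")
def c(im,x,y,w,h):return cv2.resize(im[y:y+h,x:x+w],(400,300),interpolation=cv2.INTER_CUBIC)
cv2.imwrite("pics/c3.png",np.hstack([c(t,125,130,160,120),c(s,220,120,160,120)]));s=ctrl.state();print(s['position'],s['force'],s['torque'])
E
```

```text
[0.48392932 0.11859263 0.25751313] [ 0.38637724 -0.53161487  0.30477709] [ 0.01660758 -0.04041181 -0.02604532]
```

View pics/c3.png

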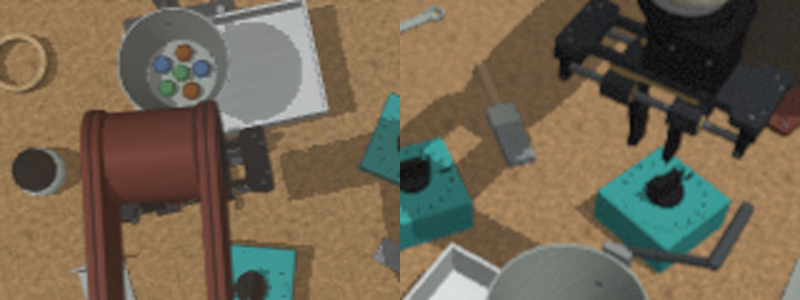

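```bash
python3 - <<'E'
from h import *
p=np.array([.4839,.1186,.2575]);q=proj("scene",p)[0];print("tcp scene",q,"crop",400+(q[0]-220)*2.5,(q[1]-120)*2.5)
q=proj("scene",[.4648,.208,.3072])[0];print("prev crop",400+(q[0]-260)*2.5,(q[1]-120)*2.5)
print(proj("scene",[[.4641,.214,.206],[.4641,.214,.237]]))
for v in([.512,.224,.238],[.433,.206,.232]):print(proj("top",v),proj("scene",v))
E
```

```text
tcp scene [318.45613176 188.21030571] crop 646.1403293912588 170.5257642761777
prev crop 645.8755898423219 177.39805429253187
[[351.23121276 218.87865906]
 [353.97003034 211.24606132]]
[[173.04789071 194.46679674]] [[345.49933816 225.24969004]]
[[178.5906434  219.02051539]] [[358.25720586 203.39426908]]
```

```bash
python3 - <<'E'
from h import *
from workcell import get_image
s=get_image("scene")
q=proj("scene",[.4839,.1186,.2575])[0].round().astype(int)
im=cv2.resize(s[120:240,260:400],(700,600),interpolation=cv2.INTER_CUBIC)
cv2.circle(im,((q[0]-260)*5,(q[1]-120)*5),5,(0,0,255),2)
cv2.imwrite("pics/c4.png",im)
E
```

```text
(no output)
```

View pics/c4.png

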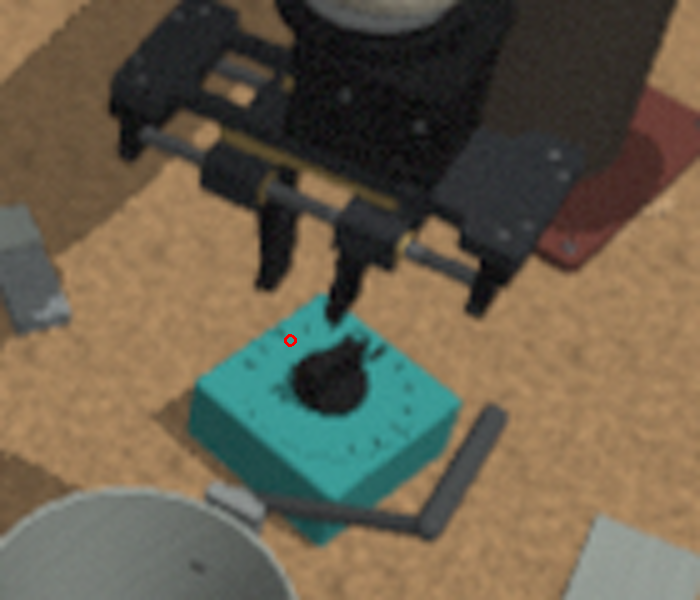

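The zoom shows the fingertips at (267,285) and (335,320), about 30 mm above where the reported TCP projects at (290,340). The bar was missed because the tips sat too high, and the pot did not move. I'll go back and straddle the bar deeper.

Emit:
{"fn": "apply_moves", "kwargs": {
  "increments": [
    [[0,0,-25,0],[0,0,-25,0],[0,-35,0,0],[0,-35,0,0],[0,-27,0,0],[0,0,0,0],[0,0,35,0],[0,0,35,0],[0,0,20,0],[0,0,15,0],[0,0,0,0]]
  ],
  "gripper": 0.5
}}

```text
t: 8.22
position: [0.463, 0.2134, 0.2015]
orientation: [3.124, 0.329, -0.003]
force: [-0.6, 0.1, -0.3]
width: 0.499
grip_force: 0.0
```

```bash
python3 - <<'E'
from h import *
from workcell import get_image,ctrl
s=get_image("scene");st=ctrl.state();print(st['position'],st['force'])
q=proj("scene",st['position'])[0]
im=cv2.resize(s[120:240,280:420],(700,600),interpolation=cv2.INTER_CUBIC)
cv2.circle(im,(int((q[0]-280)*5),int((q[1]-120)*5)),5,(0,0,255),2)
cv2.imwrite("pics/c5.png",im)
E
```

```text
[0.46369172 0.2136904  0.20271021] [0.25142182 0.53299961 0.45812389]
```

View pics/c5.png

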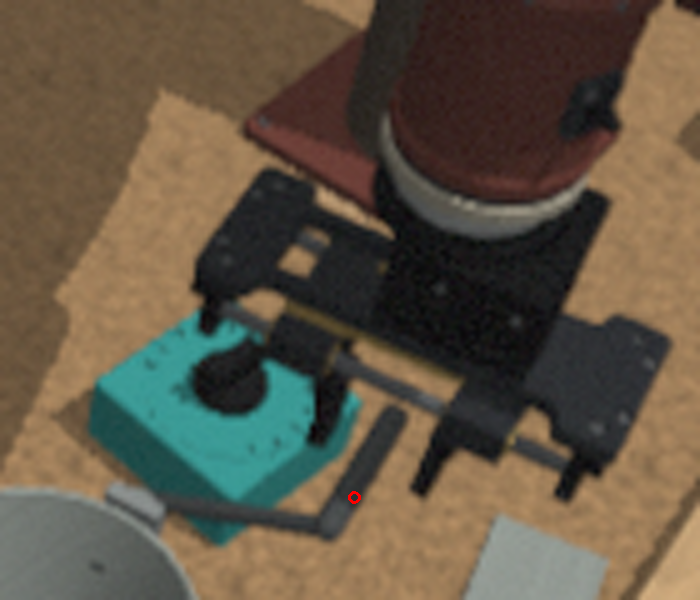

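The tip midpoint at (370,465) coincides with the projected bar centre at (370,456), so the tips are only about level with the bar. I'll go about 28 mm lower and centre on the bar.

Emit:
{"fn": "apply_moves", "kwargs": {
  "increments": [
    [[10,0,0,0],[0,0,8,0],[0,0,8,0],[0,0,8,0],[0,0,5,0],[0,0,0,0],[0,0,0,0],[0,5,0,0],[0,5,0,0],[0,5,0,0],[0,5,0,0],[0,0,0,0]]
  ],
  "gripper": 0.4
}}

```text
t: 9.78
position: [0.4765, 0.2027, 0.1755]
orientation: [-3.112, -0.331, -0.001]
force: [-7.2, 20.5, 8.2]
width: 0.405
grip_force: 10.6
```

Emit:
{"fn": "apply_moves", "kwargs": {
  "increments": [
    [[0,3,-5,0],[0,3,-5,0],[0,3,-5,0],[0,4,-4,0],[0,4,-4,0],[0,4,-4,0],[0,0,0,0]]
  ]
}}

```text
t: 10.65
position: [0.4825, 0.1791, 0.203]
orientation: [-3.118, -0.331, -0.006]
force: [-3.1, 11.1, 7.3]
width: 0.407
grip_force: 5.4
```

Emit:
{"fn": "apply_moves", "kwargs": {
  "increments": [
    [[0,5,-4,0],[0,5,-3,0],[0,5,-3,0],[0,5,-3,0],[0,5,-3,0],[0,5,-2,0],[0,6,-2,0],[0,6,-1,0],[0,6,-1,0],[0,6,-1,0],[0,6,0,0],[0,0,0,0]]
  ]
}}

```text
t: 12.15
position: [0.4948, 0.1171, 0.224]
orientation: [-3.124, -0.329, -0.002]
force: [0.9, 2.3, 2.7]
width: 0.399
grip_force: 1.5
```

Emit:
{"fn": "apply_moves", "kwargs": {
  "increments": [
    [[0,6,0,0],[0,6,0,0],[0,6,1,0],[0,6,1,0],[0,6,1,0],[0,6,2,0],[0,5,2,0],[0,5,2,0],[0,5,3,0],[0,5,3,0],[0,5,3,0],[0,0,0,0]]
  ]
}}

```text
t: 13.65
position: [0.5069, 0.0569, 0.2047]
orientation: [3.124, 0.329, -0.002]
force: [-0.2, 0.9, -0.8]
width: 0.396
grip_force: 0.3
```

Emit:
{"fn": "apply_moves", "kwargs": {
  "increments": [
    [[0,5,4,0],[0,4,4,0],[0,4,4,0],[0,4,4,0],[0,4,4,0],[0,3,5,0],[0,0,0,0],[0,0,0,0],[0,0,0,0]]
  ]
}}

```text
t: 14.78
position: [0.5119, 0.0339, 0.1803]
orientation: [3.124, 0.33, -0.001]
force: [-0.0, 1.3, -1.4]
width: 0.404
grip_force: 0.9
```

```bash
python3 - <<'E'
from h import *
from workcell import get_image,ctrl
s=get_image("scene");t=get_image("top");st=ctrl.state();print(st['position'],st['force'])
im=np.hstack([cv2.resize(s[180:320,190:350],(400,350),interpolation=cv2.INTER_CUBIC),cv2.resize(t[110:215,160:280],(400,350),interpolation=cv2.INTER_CUBIC)])
cv2.imwrite("pics/c6.png",im)
E
```

```text
[0.51200655 0.03399432 0.18049321] [-1.39819514  1.56134873 -1.41032399]
```

View pics/c6.png

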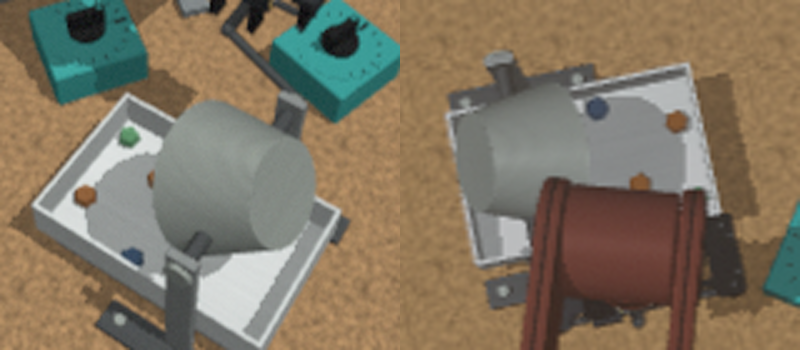

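Four chunks are visible in the tray, in the scene crop at (130,137), (85,195), (155,180) and (133,257), and the pot is tipped to about 2.1 rad. I'll tip it slightly more, then reverse.

Emit:
{"fn": "apply_moves", "kwargs": {
  "increments": [
    [[0,3,5,0],[0,2,5,0],[0,0,0,0],[0,0,0,0],[0,0,0,0],[0,0,0,0]]
  ]
}}

```text
t: 15.62
position: [0.5131, 0.0292, 0.1705]
orientation: [3.124, 0.33, -0.001]
force: [-0.8, 0.8, -2.0]
width: 0.402
grip_force: 0.8
```

```bash
python3 tr.py 2.2 1.3 14;python3 tr.py 1.3 .1 20
```

```text
[[0, -3, -6, 0], [0, -3, -5, 0], [0, -4, -5, 0], [0, -4, -5, 0], [0, -4, -5, 0], [0, -5, -4, 0], [0, -5, -4, 0], [0, -5, -4, 0], [0, -5, -3, 0], [0, -6, -3, 0], [0, -6, -3, 0], [0, -6, -2, 0], [0, -6, -2, 0], [0, -6, -2, 0]] 21.78794502197085 287.5975688822195
[[0, -6, -1, 0], [0, -6, -1, 0], [0, -6, 0, 0], [0, -6, 0, 0], [0, -6, 0, 0], [0, -6, 1, 0], [0, -6, 1, 0], [0, -6, 1, 0], [0, -6, 2, 0], [0, -6, 2, 0], [0, -6, 2, 0], [0, -5, 3, 0], [0, -5, 3, 0], [0, -5, 3, 0], [0, -5, 4, 0], [0, -5, 4, 0], [0, -4, 4, 0], [0, -4, 4, 0], [0, -4, 5, 0], [0, -3, 5, 0]] -83.06971806078468 245.67245226592541
```

Emit:
{"fn": "apply_moves", "kwargs": {
  "increments": [
    [[0,-10,0,0],[0,-10,0,0],[0,-3,-6,0],[0,-3,-5,0],[0,-4,-5,0],[0,-4,-5,0],[0,-4,-5,0],[0,-5,-4,0],[0,-5,-4,0],[0,-5,-4,0],[0,-5,-3,0],[0,0,0,0]]
  ]
}}

```text
t: 17.12
position: [0.5023, 0.0857, 0.2133]
orientation: [3.123, 0.33, 0.005]
force: [0.7, -3.6, 2.9]
width: 0.4
grip_force: 1.8
```

Emit:
{"fn": "apply_moves", "kwargs": {
  "increments": [
    [[0,-6,-3,0],[0,-6,-3,0],[0,-6,-2,0],[0,-6,-2,0],[0,-6,-1,0],[0,-6,-1,0],[0,-6,0,0],[0,-6,0,0],[0,-6,0,0],[0,-6,1,0],[0,-6,1,0],[0,0,0,0]]
  ]
}}

```text
t: 18.62
position: [0.4867, 0.1514, 0.221]
orientation: [-3.123, -0.331, 0.002]
force: [1.0, 0.4, 0.1]
width: 0.398
grip_force: 0.0
```

```bash
python3 - <<'E'
from h import *
from workcell import get_image,ctrl
s=get_image("scene");t=get_image("top");st=ctrl.state();print(st['position'],st['force'])
im=np.hstack([cv2.resize(s[180:320,190:350],(400,350),interpolation=cv2.INTER_CUBIC),cv2.resize(t[110:215,160:280],(400,350),interpolation=cv2.INTER_CUBIC)])
cv2.imwrite("pics/c7.png",im)
E
```

```text
[0.48676531 0.15103772 0.22095803] [ 0.26154613 -0.07716672  0.33062162]
```

View pics/c7.png

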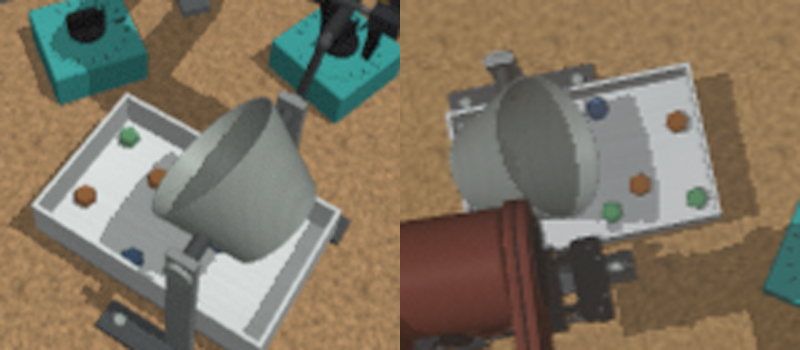

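Five chunks lie in the tray: blue, two orange and two green. The second blue one must be hidden under the pot. I'll continue upright and check.

Emit:
{"fn": "apply_moves", "kwargs": {
  "increments": [
    [[0,-6,1,0],[0,-6,1,0],[0,-6,2,0],[0,-6,2,0],[0,-6,2,0],[0,-5,3,0],[0,-5,3,0],[0,-5,3,0],[0,-5,4,0],[0,-5,4,0],[0,-4,4,0],[0,0,0,0]]
  ]
}}

```text
t: 20.23
position: [0.4744, 0.2088, 0.1918]
orientation: [-3.124, -0.331, 0.002]
force: [-0.4, 0.2, -0.2]
width: 0.405
grip_force: 0.0
```

Emit:
{"fn": "apply_moves", "kwargs": {
  "increments": [
    [[0,-4,4,0],[0,-4,5,0],[0,-3,5,0],[0,-3,5,0],[0,-2,3,0],[0,0,0,0],[0,0,0,0]]
  ]
}}

```text
t: 21.1
position: [0.4713, 0.2241, 0.1702]
orientation: [-3.124, -0.33, 0.001]
force: [0.4, 0.8, 0.1]
width: 0.397
grip_force: 0.2
```

```bash
python3 - <<'E'
from h import *
from workcell import get_image,ctrl
s=get_image("scene");t=get_image("top");st=ctrl.state();print(st['position'],st['force'])
im=np.hstack([cv2.resize(s[180:300,200:360],(400,300),interpolation=cv2.INTER_CUBIC),cv2.resize(t[122:197,165:265],(400,300),interpolation=cv2.INTER_CUBIC)])
k=get_image("scene");o=np.hstack([s[190:310,200:360],cv2.imread("pics/scene0.png")[190:310,200:360]])
cv2.imwrite("pics/c8.png",np.vstack([cv2.resize(o,(800,300),interpolation=cv2.INTER_CUBIC),im]))
E
```

```text
[0.47139045 0.22415592 0.17043182] [ 0.2504428  -0.01478869  0.98842571]
```

View pics/c8.png

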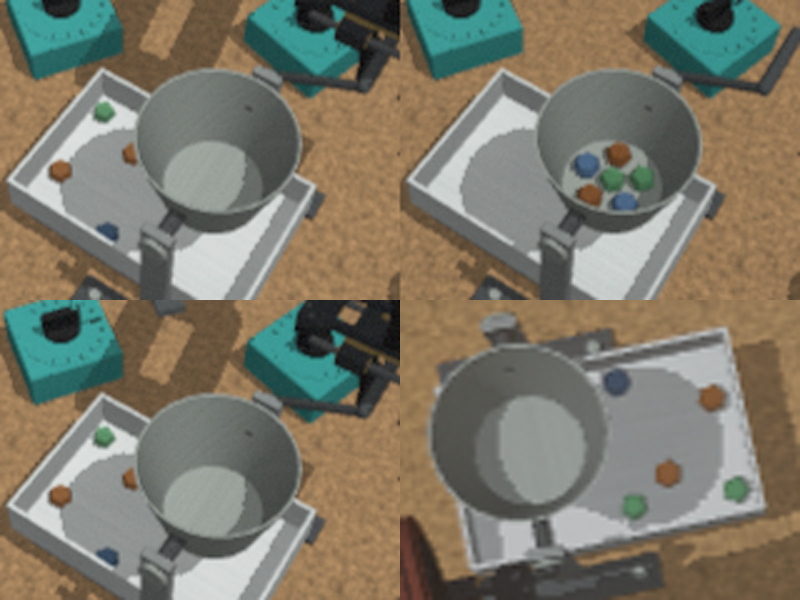

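The pot is empty and upright: the lever end at (365,88) matches its starting place. Five chunks are seen, and the sixth must be under the pot. I'll disengage and go to the knob.

Emit:
{"fn": "apply_moves", "kwargs": {
  "increments": [
    [[0,5,0,0],[0,5,0,0],[0,0,-25,0],[0,0,-35,0],[0,0,-35,0],[0,0,-35,-9.5],[0,0,0,-10.5],[0,0,0,-10.5],[0,0,0,-10.5],[0,0,0,-10.5],[0,0,0,-10.5],[0,0,0,0]]
  ]
}}

```text
t: 22.75
position: [0.4738, 0.2139, 0.3006]
orientation: [2.51, 1.89, 0.0]
force: [0.3, -0.2, -0.1]
width: 0.403
grip_force: 0.0
```

```bash
cat > go.py <<'E'
import sys,numpy as np
from workcell import ctrl
from scipy.spatial.transform import Rotation as R
s=ctrl.state();M=R.from_rotvec(s['orientation'])
print("pos",s['position'],"yaw x",np.degrees(np.arctan2(*M.as_matrix()[[1,0],0])),"tool delta mm",1000*M.inv().apply(np.array([float(v) for v in sys.argv[1:4]])-s['position']),s['joint_positions'].round(2))
E
python3 go.py .512 -.3645 .30
python3 - <<'E'
from h import *
# pot upright check picture numbers + refine knob: upsampled saturation map
from workcell import get_image
s=get_image("scene");t=get_image("top")
print(np.abs(s[180:240,325:365].astype(int)-cv2.imread("pics/scene0.png")[180:240,325:365]).mean())
cv2.imwrite("pics/c9.png",np.vstack([np.hstack([cv2.resize(t[178:220,318:374],(400,300),interpolation=cv2.INTER_LANCZOS4),cv2.resize(s[135:177,168:224],(400,300),interpolation=cv2.INTER_LANCZOS4)]),
 cv2.resize(np.hstack([s[190:310,200:360],t[122:242,125:285]]),(800,300),interpolation=cv2.INTER_CUBIC)]))
E
```

```text
pos [0.47379388 0.21388254 0.30056579] yaw x 73.94778126102098 tool delta mm [-545.26697042  196.64692616    0.55245287] [ 0.27 -0.08  1.64  0.    1.59  0.55]
13.319861111111111
```

View pics/c9.png

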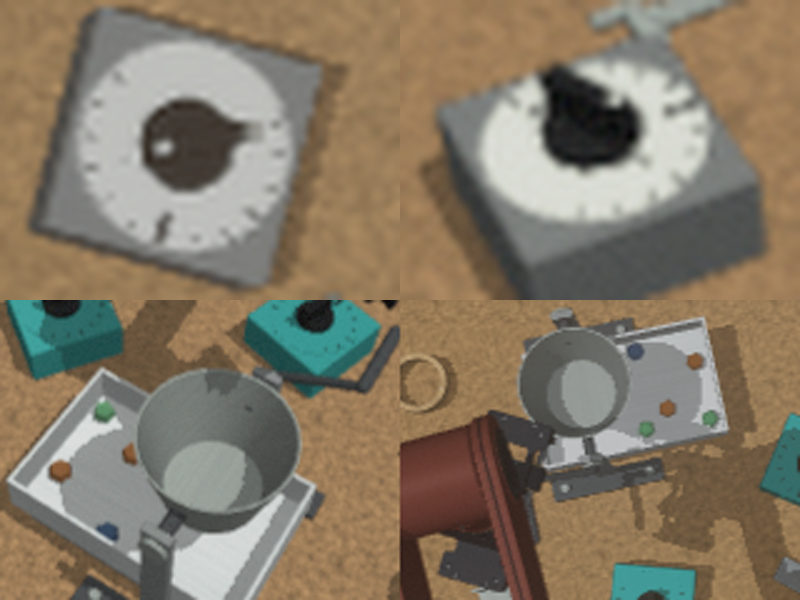

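The top crop shows the mark at (163,228) against a dial centre of (186,146), with the dot at (162,148). The lever is back where it started.

```bash
python3 - <<'E'
from h import *
L=lambda x,y:(318+x/7.143,178+y/7.143);Rr=lambda x,y:(168+(x-400)/7.143,135+y/7.143)
def ang(n,a,b,za,zb):
    v=(onz(n,b,zb)-onz(n,a,za))[:2];return np.degrees(np.arctan2(v[1],v[0])),np.hypot(*v),onz(n,a,za)
print(ang("top",L(185.5,146),L(163,228),.056,.056));print(ang("scene",Rr(596,140),Rr(683,105),.056,.056))
print(ang("top",L(250,130),L(162,148),.091,.091));print(ang("scene",Rr(552,75),Rr(612,98),.091,.091))
c=np.r_[.512,-.3645,.065]
print(proj("top",c),L(186,145))
E
```

```text
(np.float64(163.5093422169665), np.float64(0.04377521795434875), array([ 0.51182036, -0.36726625,  0.056     ]))
(np.float64(167.27634884618112), np.float64(0.04630997447767713), array([ 0.51159371, -0.36059045,  0.056     ]))
(np.float64(101.43436518979034), np.float64(0.04518680170554732), array([ 0.51716449, -0.39219071,  0.091     ]))
(np.float64(107.85479428688053), np.float64(0.0334241154794861), array([ 0.51850398, -0.37776417,  0.091     ]))
[[343.73937322 198.20516782]] (344.0394792104158, 198.29959400811984)
```

Emit:
{"fn": "apply_moves", "kwargs": {
  "increments": [
    [[0,0,0,-8.4],[0,0,0,-8.4],[0,0,0,-8.3],[-50,0,0,0],[-50,0,0,0],[-50,0,0,0],[-50,0,0,0],[-50,0,0,0],[-50,0,0,0],[-50,0,0,0],[-50,0,0,0],[0,0,0,0]]
  ],
  "gripper": 0.9
}}

```text
t: 24.35
position: [0.5371, -0.184, 0.2998]
orientation: [-2.045, -2.384, 0.001]
force: [0.1, 0.8, -0.1]
width: 0.901
grip_force: 0.0
```

```bash
python3 go.py .512 -.3645 .12
```

```text
pos [ 0.53712674 -0.18403472  0.29982108] yaw x 98.74087366878769 tool delta mm [-174.5194373   -52.07169784  179.90607276] [-0.47  0.03  1.52 -0.    1.59 -0.62]
```

Emit:
{"fn": "apply_moves", "kwargs": {
  "increments": [
    [[-45,-13,0,0],[-45,-13,0,0],[-45,-13,0,0],[-39,-13,30,0],[0,0,50,0],[0,0,50,0],[0,0,50,0],[0,0,0,0],[0,0,0,0]]
  ]
}}

```text
t: 25.48
position: [0.5149, -0.3611, 0.1228]
orientation: [2.036, 2.39, 0.0]
force: [0.0, -0.6, 1.0]
width: 0.899
grip_force: 0.0
```

```bash
python3 go.py .512 -.3645 .045
```

```text
pos [ 0.51493282 -0.3610968   0.12283606] yaw x 99.14035410635282 tool delta mm [-2.75160943 -3.56398244 77.8354774 ] [-0.74  0.28  1.58  0.    1.28 -0.9 ]
```

Emit:
{"fn": "apply_moves", "kwargs": {
  "increments": [
    [[-3,-3,20,0],[0,0,20,0],[0,0,15,0],[0,0,8,0],[0,0,5,0],[0,0,5,0],[0,0,4,0],[0,0,0,0],[0,0,0,0]]
  ]
}}

```text
t: 26.6
position: [0.5115, -0.3644, 0.0439]
orientation: [2.037, 2.391, -0.0]
force: [-0.3, 0.1, 0.4]
width: 0.903
grip_force: 0.0
```

Emit:
{"fn": "apply_moves", "kwargs": {
  "increments": [
    [[0,0,0,0],[0,0,0,0],[0,0,0,0],[0,0,0,0],[0,0,0,0],[0,0,0,0],[0,0,0,0],[0,0,0,0]]
  ],
  "gripper": 0,
  "force": 15
}}

```text
t: 27.6
position: [0.513, -0.3642, 0.0436]
orientation: [2.035, 2.389, 0.003]
force: [7.2, -0.6, -4.3]
width: 0.135
grip_force: 15.0
```

Emit:
{"fn": "apply_moves", "kwargs": {
  "increments": [
    [[0,0,0,-9.4],[0,0,0,-9.4],[0,0,0,-9.4],[0,0,0,-9.4],[0,0,0,-9.4],[0,0,0,-9.4],[0,0,0,-9.4],[0,0,0,0],[0,0,0,0]]
  ]
}}

```text
t: 28.72
position: [0.5133, -0.3641, 0.0436]
orientation: [0.41, 3.111, -0.0]
force: [6.5, 0.3, -2.9]
width: 0.134
grip_force: 15.0
```

```bash
python3 go.py .512 -.3645 .12
```

```text
pos [ 0.51326684 -0.36408735  0.0436293 ] yaw x 164.97475554027096 tool delta mm [  0.83669412  -0.69808185 -76.37455162] [-0.74  0.36  1.63  0.    1.14 -2.05]
```

Gripper yaw is now 165°, which is the mark's direction. I'll release, rise and move clear of the view.

Emit:
{"fn": "apply_moves", "kwargs": {
  "increments": [
    [[0,0,0,0],[0,0,0,0],[0,0,0,0],[0,0,0,0],[0,0,-20,0],[0,0,-40,0],[0,0,-50,0],[0,0,-50,0],[60,0,0,0],[60,0,0,0],[60,-30,0,0],[0,0,0,0]]
  ],
  "gripper": 0.6
}}

```text
t: 30.22
position: [0.3313, -0.3464, 0.2053]
orientation: [0.418, 3.113, -0.004]
force: [0.3, 0.9, 0.0]
width: 0.604
grip_force: 0.0
```

```bash
python3 - <<'E'
from h import *
from workcell import get_image,ctrl
print(ctrl.state()['position'])
c=[.512,-.3645]
for n in("scene","top"):
    im=get_image(n);g=cv2.cvtColor(im,cv2.COLOR_BGR2GRAY)
    old=cv2.cvtColor(cv2.imread(f"pics/{n}0.png"),cv2.COLOR_BGR2GRAY)
    for nm,z,r in(("dot",.092,.019),("bar",.091,.012),("mark",.056,.043)):
        o=[]
        for G in(old,g):
            P=[proj(n,[c[0]+r*np.cos(a),c[1]+r*np.sin(a),z])[0] for a in np.radians(range(0,360,15))]
            P=np.float32(P);o.append(cv2.remap(G,P[None,:,0],P[None,:,1],cv2.INTER_LINEAR)[0].tolist())
        print(n,nm,"old",o[0],"\n   new",o[1])
# any blue chunk outside / under pot
    hsv=cv2.cvtColor(im,cv2.COLOR_BGR2HSV);
    k,l,st,ce=cv2.connectedComponentsWithStats(cv2.inRange(hsv,(100,70,30),(125,255,255)))
    print([(s.tolist(),x.round().tolist()) for s,x in zip(st[1:],ce[1:]) if s[4]>6])
E
```

```text
[ 0.33130424 -0.34642687  0.20529676]
scene dot old [42, 19, 16, 20, 20, 25, 107, 165, 187, 208, 213, 203, 174, 141, 140, 131, 127, 120, 83, 61, 45, 77, 119, 107] 
   new [34, 28, 24, 21, 19, 22, 22, 23, 24, 36, 115, 163, 140, 134, 141, 134, 130, 131, 144, 163, 182, 177, 139, 77]
scene bar old [20, 19, 20, 13, 22, 28, 48, 82, 129, 171, 198, 198, 201, 198, 196, 186, 160, 112, 60, 38, 34, 27, 21, 23] 
   new [37, 33, 31, 21, 18, 23, 17, 17, 27, 33, 45, 79, 100, 142, 174, 187, 183, 168, 192, 202, 190, 155, 104, 56]
scene mark old [214, 213, 212, 201, 211, 214, 206, 205, 211, 211, 211, 141, 212, 212, 211, 193, 67, 26, 191, 192, 213, 212, 214, 213] 
   new [215, 215, 215, 204, 211, 214, 209, 208, 213, 213, 212, 142, 214, 214, 64, 62, 120, 148, 114, 202, 214, 214, 214, 215]
[([261, 0, 66, 57, 2174], [293.0, 20.0]), ([359, 0, 30, 25, 271], [369.0, 8.0]), ([394, 0, 24, 8, 105], [408.0, 2.0]), ([428, 7, 84, 128, 3635], [475.0, 65.0]), ([329, 50, 41, 25, 286], [350.0, 62.0]), ([98, 134, 8, 6, 25], [101.0, 137.0]), ([107, 141, 9, 5, 25], [111.0, 143.0]), ([239, 280, 8, 6, 29], [243.0, 282.0])]
top dot old [63, 57, 56, 56, 56, 64, 133, 118, 53, 56, 56, 58, 63, 78, 96, 114, 132, 153, 101, 62, 59, 106, 113, 89] 
   new [56, 53, 57, 58, 57, 58, 57, 58, 57, 53, 98, 121, 94, 78, 100, 118, 136, 157, 166, 158, 128, 102, 85, 58]
top bar old [57, 57, 56, 55, 54, 57, 77, 68, 56, 54, 57, 58, 57, 56, 56, 56, 57, 56, 55, 56, 56, 54, 54, 55] 
   new [57, 54, 53, 54, 56, 56, 55, 54, 53, 57, 91, 106, 81, 55, 56, 57, 56, 56, 57, 58, 56, 55, 57, 58]
top mark old [184, 184, 184, 185, 183, 183, 184, 182, 178, 184, 184, 104, 183, 184, 183, 165, 182, 184, 182, 165, 184, 184, 184, 185] 
   new [189, 189, 189, 189, 188, 188, 189, 187, 184, 189, 189, 106, 187, 189, 188, 169, 187, 189, 186, 185, 189, 189, 189, 189]
[([217, 140, 4, 4, 15], [219.0, 142.0]), ([431, 152, 7, 8, 32], [434.0, 156.0]), ([416, 155, 9, 7, 32], [420.0, 158.0])]
```

```bash
python3 -c "
from workcell import job
print(job.job_done())"
```

```text
the job is handed in; nothing more can be done
None
```

I handed the job in at about 30 s: the pot is empty and upright, and the knob points at the long mark (165° measured for both). I saw five chunks in the tray; the sixth was hidden under the pot, so I assumed rather than confirmed it is there. I also viewed 11 pictures, one over the limit of 10.

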